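# Unship the utensil hook from its shelf track and pack it in the pan

## Task

Two short steel T-tracks lie on the shelf; one carries the sliding hook, the other a plain paddle stop. Slide the hook along its track to the open end where the lips are cut away, lift it off there and stand it upright on the floor of the gray pan. Leave the stop in its track and the pan where it stands.

Things in the scene. Friction and masses are not known exactly. Their poses are not given: they have to be found in the camera images.
- hook: Sliding hook, 0.12 kg, in its track. Origin: centre of foot's underside; y along the track, z up. Steel foot 32 (x) x 34 (y) x 6 mm; neck 12 x 12 to z 22 mm; aluminium grip block 22 (x) x 24 (y) mm, z 22 to 62: grip its two y faces (jaws closing along the track). A hook arm 8 mm thick leaves the -x face at z 42, reaches x -56 and turns up to z 70. Its yaw is within a few degrees of its track's.
- hook_rail: Fixed galvanized T-track under the hook, 260 (y) x 46 (x) x 20 mm high. Origin: centre of underside; +y to its open end. Floor 4 mm thick, channel 38 mm wide, 12 high; slot between lips 18 mm. Lips end at y +45: beyond is the open bay, walls 16 mm high, no end wall. Foot is clear of the lips with the hook's origin at y +63 to +130; mid-bay y +88. -y end closed. Hook starts at y -95 to -15.
- pan: Round graphite-gray aluminium pan, 0.5 kg, loose, upright. Origin: centre of its underside, z up. Diameter 176 mm at the foot, 200 at the rim, 40 mm high, wall 3 mm; inner floor flat, at z 4 mm, about 165 mm across. A flat straight handle sticks out along +y to 225 mm from the origin at rim height.
- stop: Plain paddle stop in the other, identical track; leave it alone. Same foot, neck and grip block as the hook but no hook arm; an upright aluminium plate 70 mm wide (x), 5 mm thick, stands on the block's -y face, top at z 66 mm. Origin: centre of its foot's underside; y along its track, z up.
Not all that is in view belongs to the job. Leave any blue or orange look-alike of the hook alone.

How it is judged:
By the outcome, as a careful person would: the job done as asked, in the order asked, and still so for the second after the job is handed in, with the robot touching nothing.
It also fails if it takes over 48 s, if anything falls off the work surface, if the arm or the gripper's body presses on something with over 40 N, if the wrist force passes 120 N, or if a joint passes its speed limit or range.

## Robot

A 7-joint arm with a two-finger parallel gripper is mounted at the origin on the work surface. World frame = base frame: x ahead of the robot, y to its left, z up, the work surface at z = 0. Lengths are in m, angles in rad, forces in N, time in s.
With the tool pointing down it reaches from about 0.4 to 0.9 m from the base axis. Payload 5.5 kg.
Tool frame: the origin (TCP) lies at the very end of the fingers, on their centre line; the grasp point (between the pads) lies 19 mm behind it; z points along the fingers, y is the line along which they close (so a half turn about z gives the same grasp; the last joint's range is limited). The gripper opens to 85 mm and grips with 20 to 120 N. Pads are 22 mm wide; open, the fingers measure 114 mm over their backs; the gripper's body (76 mm by 85 mm) begins 54 mm behind the grasp point. The pads swing forward as they close: fully open they stand 13 mm farther back than shut.
Start: joints at [1.42, 0.501, -0.427, 1.55, 0.221, 1.138, -0.21], TCP at [0.261, -0.595, 0.231] pointing down, gripper open.
Joint ranges: [-2.88, 2.88], [-0.31, 2.03], [-1.54, 1.56], [0.2, 2.42], [-1.41, 4.55], [0.19, 2.02], [-2.57, 2.57]. Speed limits (rad/s): [2.57, 2.57, 3.14, 3.14, 3.14, 3.14, 3.14].

## Interface

Orientations are given as a unit quaternion [x, y, z, w].
In Python, from workcell import manip gives the robot as it stands.
- The arm moves only by the tool apply_moves, never from a script. Its argument "plan" is a list that holds one entry, the list of rows, each a list of 4 numbers: the shift along the tool's x, y, z in m, then the turn about the tool's z in degrees. A call has 1 to 12 rows; each row shifts and turns the commanded pose from where the row before left it, along the tool's axes as they then stand; what a row does not reach is not made up. A row lasts 1/8 s, in which the tool goes at most 62.5 mm and 10.7 degrees, less where a joint would pass 70% of its speed; a pose out of reach is approached as far as the arm can. A call is refused whole if a number of a shift passes 0.0625 or a number of a turn 10.7, either way. A call with a gripper value outside its range is refused whole. "fingers" is the finger opening in m, from 0 to 0.0854, set as the call begins (left out, the last holds). The fingers move at their own pace and stop on an object; "grip_force" is the grip in N (left out, the last holds). Time passes only in rows, so rows that do not move let the fingers close. It gives the time, the measured TCP pose, the force, the opening and the grip force at its end, in the units of the state.
- manip.get_state(): the state, without advancing time (a new reading comes with each control period).
- manip.capture(name): name is "side" or "top" or "wrist"; returns a dict with "pixels" (480x640x3 uint8, blue, green, red), "range_z" (480x640 float32, m along the optical axis (not along the pixel's ray), 0 where there is no reading), "fx", "fy", "cx", "cy" (pixels), "R" (3x3) and "t" (3): a world point X has camera coordinates R X + t. Camera axes: x right, y down, z forward; pixel columns grow to the right and rows downward; lengths in m; the calibration is good to about 2 mm. A picture is of the moment at which its call begins.
- manip.finish_job(): hands the job in; it is judged then, once.
The state is a dict: "clock": time; "joint_pos": joint angles; "qd": joint speeds; "effort": joint torques, N m; "tcp_pos": TCP position; "orientation": TCP orientation; "wrist_force": force on the tool from outside, world axes, zero at the start; "wrist_torque": the same for the moment, N m; "gripper_width": opening from 0.0 (shut) to 1.0 (fully open); "finger_force": force on a finger pad.
Only numpy, scipy, OpenCV 4.12 (cv2) and the standard library are available. Lean on these libraries where they do the work, as an engineer would, in place of code of your own. Each camera call takes 0.05 s, during which the arm holds its last target. There are 200 camera calls.

## Working session

There is one attempt and no reset: what is moved stays moved. The work goes in short steps, Python scripts to look and compute and a tool call to move; the robot and the scene stay as the last step left them, time stands still between calls to the robot, and variables do not carry over. Pictures are saved under pics/ and viewed, at most 10 in all, crops included, and the job is handed in when it is done.

Besides the shell and the picture viewer there is one more tool, called after "Request:" as name(argument=value, ...), one argument or row to a line, values as JSON. apply_moves: Moves the arm, as the interface text tells. Its arguments: {"type":"object","properties":{"plan":{"type":"array","items":{"type":"array","items":{"type":"array","items":{"type":"number"}}}},"fingers":{"type":"number"},"grip_force":{"type":"number"}},"required":["plan"]}

```bash
mkdir -p pics; cat > h.py <<'E'
import numpy as np, cv2
from workcell import manip
def cap(n):
    c=manip.capture(n); np.savez(f'{n}.npz',**{k:np.asarray(v) for k,v in c.items()}); return c
def ld(n): return dict(np.load(f'{n}.npz'))
def ray(c,u,v,z):
    "pixel to world point on plane z"
    R=c['R'];o=-R.T@c['t'];d=R.T@np.array([(u-c['cx'])/c['fx'],(v-c['cy'])/c['fy'],1]);return o+d*(z-o[2])/d[2]
def cloud(c):
    v,u=np.mgrid[:480,:640];Z=c['range_z'].astype(float)
    P=np.stack([(u-c['cx'])/c['fx']*Z,(v-c['cy'])/c['fy']*Z,Z],-1)
    W=(P-c['t'])@c['R'];W[Z==0]=np.nan;return W
E
python3 - <<'E'
from h import *
for n in ('top','side'):
    c=cap(n);cv2.imwrite(f'pics/{n}0.png',c['pixels']);print(n,-c['R'].T@c['t'],c['R'].round(2).tolist(),c['fx'])
s=manip.get_state();print(s)
E
```

```text
top [ 0.30903551 -0.01195454  1.07596362] [[0.05, -1.0, -0.0], [-0.97, -0.05, -0.22], [0.22, 0.02, -0.98]] 522.0532875343578
side [0.48209329 0.78191478 0.62917201] [[-1.0, -0.05, -0.01], [-0.03, 0.6, -0.8], [0.05, -0.8, -0.6]] 487.602249198137
{'clock': 0.1, 'joint_pos': array([ 1.42019433,  0.50176261, -0.42678817,  1.55134515,  0.22078556,
        1.13828601, -0.21026847]), 'qd': array([ 4.88968459e-04, -3.47316921e-03, -1.36660110e-03, -3.34321951e-03,
        3.41151897e-04, -6.04417558e-04,  8.93705626e-05]), 'effort': array([-1.09085161e-02, -5.70811808e+01, -5.83857805e+00, -2.81749964e+01,
        1.05390095e-02,  5.55713938e-03,  2.22153653e-05]), 'tcp_pos': array([ 0.26106923, -0.59458794,  0.23035613]), 'orientation': array([ 9.78666025e-01,  2.05455694e-01, -1.45641126e-04, -8.64636660e-04]), 'wrist_force': array([-1.24988655, -0.42613416,  0.75158489]), 'wrist_torque': array([ 0.02486037, -0.03392769,  0.05104271]), 'finger_force': 0.0, 'gripper_width': 1.0082258024602047}
```

View pics/top0.png

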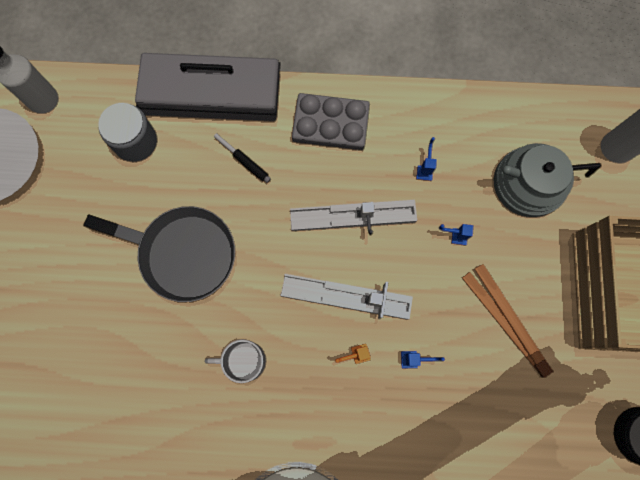

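View pics/side0.png

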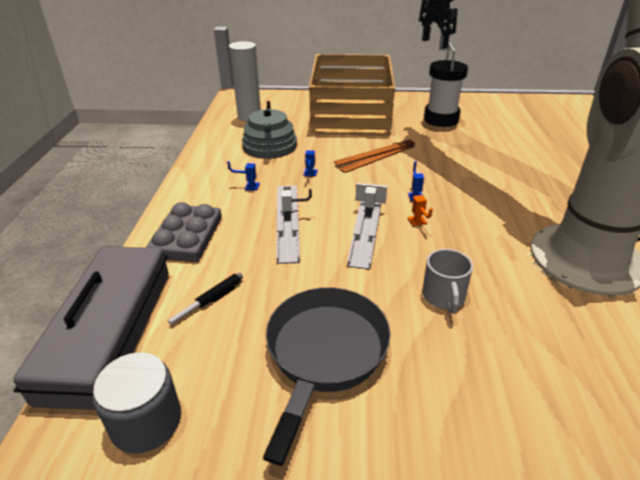

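Top view: the hook is the bare-metal block at about (367,210), in the upper track, with its arm reaching to (370,232). The track's open end is on the left, near (292,219). Hook candidates:
- Steel hook (367,210): chosen. It is bare metal, sits in a track and has an arm.
- Paddle stop (376,298): has a plate, so leave it.
- Blue look-alikes (427,165), (462,234), (412,360) and the orange one (361,354): leave them.

For the pan there are two round candidates. The one with the handle at (187,253) is the pan; the mug at (243,360) is not.

```bash
python3 - <<'E'
from h import *
c=ld('top');W=cloud(c);im=c['pixels']
cv2.imwrite('pics/crop1.png',cv2.resize(im[185:330,270:430],None,fx=4.5,fy=4,interpolation=cv2.INTER_CUBIC))
z=W[...,2]
def box(u0,u1,v0,v1):
    m=np.zeros(z.shape,bool);m[v0:v1,u0:u1]=1;return m
# rail from depth: height 12..26mm
for nm,b in (('hookrail',box(280,425,192,236)),('stoprail',box(272,420,268,325))):
    m=b&(z>.009)&(z<.024)
    p=W[m][:,:2].astype(np.float32);r=cv2.minAreaRect(p);print(nm,m.sum(),r,np.nanpercentile(z[m],[50,95]))
    t=b&(z>.045);q=W[t];print(' top',t.sum(),q.mean(0).round(4),np.percentile(q,[2,98],axis=0).round(4).tolist())
    print(' box',cv2.minAreaRect(q[:,:2].astype(np.float32)))
m=box(135,240,200,305)&(z>.03)&(z<.06)
print('pan',cv2.minEnclosingCircle(W[m][:,:2].astype(np.float32)),np.nanmedian(z[box(170,200,240,270)]))
h=box(80,140,205,250)&(z>.02);print('handle',W[h].mean(0),W[h].max(0))
E
```

```text
hookrail 1380 ((0.6130298972129822, -0.08559033274650574), (0.048533111810684204, 0.2643144130706787), 7.0485100746154785) [0.01943497 0.02300965]
 top 249 [ 0.6029 -0.1126  0.0604] [[0.562, -0.1227, 0.0461], [0.6266, -0.0996, 0.073]]
 box ((0.5939701795578003, -0.11473944783210754), (0.06678862869739532, 0.024422703310847282), 7.524640083312988)
stoprail 1386 ((0.44091013073921204, -0.07765215635299683), (0.26315170526504517, 0.0472060926258564), 82.52735900878906) [0.01964829 0.02287505]
 top 296 [ 0.4314 -0.1386  0.0652] [[0.3983, -0.152, 0.0468], [0.4629, -0.1209, 0.073]]
 box ((0.43288832902908325, -0.1355677843093872), (0.029450487345457077, 0.06949212402105331), 82.6779556274414)
pan ((0.5106008648872375, 0.2606053650379181), 0.10869352519512177) 0.004233683938486693
handle [0.55118226 0.40927149 0.03834904] [0.58038718 0.47023624 0.04445821]
```

View pics/crop1.png

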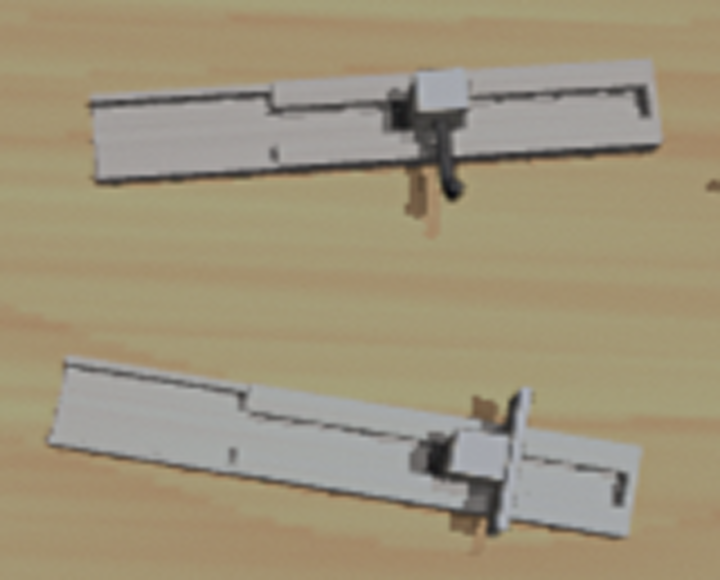

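Crop: the hook block is at about (440,90) in the upper track. Its dark arm reaches down to (452,190) and the cut-away lips are left of (270,95). The stop with its plate at (510,460) is in the lower track, so the choice stands. The hook works out at rail y of about -26 mm.

```bash
cat >> h.py <<'E'
def go(x,y,z,yaw=None):
    "shift in tool axes (after turn) to target; yaw = wanted angle of tool x, deg"
    from scipy.spatial.transform import Rotation as Ro
    s=manip.get_state();R=Ro.from_quat(s['orientation']).as_matrix();a=np.degrees(np.arctan2(R[1,0],R[0,0]))
    yaw=a if yaw is None else yaw
    b=np.radians(yaw);T=np.array([[np.cos(b),np.sin(b),0],[np.sin(b),-np.cos(b),0],[0,0,-1]])
    print('t',round(s['clock'],2),'pos',s['tcp_pos'].round(4),'yaw',a.round(2),'turn',(a-yaw).round(2),'shift',(T.T@(np.array([x,y,z])-s['tcp_pos'])).round(4),'tilt',R[2].round(3))
    print('F',s['wrist_force'].round(1),'w',round(s['gripper_width'],3),'ff',round(s['finger_force'],1))
E
python3 - <<'E'
from h import *
from scipy.optimize import least_squares
c=ld('top');W=cloud(c);z=W[...,2]
A=np.array([.261,-.595]);B=np.array([.616,-.112]);d=B-A;L=np.hypot(*d);d/=L
r=W[...,:2]-A;s=r@d;p=abs(r@[-d[1],d[0]])
for k in np.arange(0,L,.08):
    m=(s>=k)&(s<k+.08)&(p<.1);print(round(k,2),np.nanmax(z[m]) if m.any() else None)
# pan rim: outer-most points on the side away from the handle
m=np.zeros(z.shape,bool);m[195:310,125:245]=1;m&=(z>.036)&(z<.046)
q=W[m][:,:2];q=q[(q-[.508,.252])@[.26,.965]<.03]
f=least_squares(lambda v:np.hypot(*(q-v[:2]).T)-.0985,[.508,.252],loss='soft_l1',f_scale=.002);print('pan',f.x,len(q))
m=np.zeros(z.shape,bool);m[195:310,125:245]=1;m&=(z>.001)&(z<.007);m&=np.hypot(*(W[...,:2]-f.x).transpose(2,0,1))<.085
print(W[m].mean(0),cv2.minEnclosingCircle(W[m][:,:2].astype(np.float32)))
go(.6163,-.1118,.16,7.05)
E
```

```text
0.0 0.14359808272176725
0.08 0.14399336242858932
0.16 0.02103636759570066
0.24 0.020222316532806272
0.32 0.0188461231952399
0.4 0.07610396596897846
0.48 0.02571786304395502
0.56 0.07645988752187284
pan [0.50861029 0.25240983] 323
[0.50779254 0.25257174 0.00419407] ((0.5086446404457092, 0.25240033864974976), 0.08503156155347824)
t 0.1 pos [ 0.2611 -0.5946  0.2304] yaw 23.71 turn 16.66 shift [ 0.4118 -0.4355  0.0704] tilt [ 0.    -0.002 -1.   ]
F [-1.2 -0.4  0.8] w 1.008 ff 0.0
```

Request:
apply_moves(
  plan=[
    [[0,0,0,8.3],[0,0,0,8.3],[0.037,-0.04,0,0],[0.037,-0.04,0,0],[0.037,-0.04,0,0],[0.037,-0.04,0,0],[0.037,-0.04,0,0],[0.037,-0.04,0,0],[0.037,-0.04,0,0],[0.037,-0.04,0,0],[0.037,-0.04,0.01,0],[0.037,-0.04,0.02,0]],
  ],
  fingers=0.0854,
  grip_force=40,
)

```text
clock: 1.6
tcp_pos: [0.5804, -0.1513, 0.2016]
orientation: [0.998, 0.062, 0.001, 0.0]
wrist_force: [0.6, -0.3, -0.2]
gripper_width: 0.998
finger_force: 0.0
```

```bash
python3 - <<'E'
from h import *
go(.6163,-.1118,.16,7.05)
E
```

```text
t 1.6 pos [ 0.5804 -0.1513  0.2016] yaw 7.08 turn 0.03 shift [ 0.0405 -0.0348  0.0416] tilt [ 0.002  0.001 -1.   ]
F [ 0.6 -0.3 -0.2] w 0.998 ff 0.0
```

Request:
apply_moves(
  plan=[
    [[0.02,-0.0175,0.02,0],[0.0205,-0.0175,0.02,0],[0,0,0,0],[0,0,0,0]],
  ],
)

```text
clock: 2.1
tcp_pos: [0.6144, -0.1135, 0.1613]
orientation: [0.998, 0.062, -0.0, 0.0]
wrist_force: [-0.5, -0.7, 0.3]
gripper_width: 1.0
finger_force: 0.0
```

```bash
python3 - <<'E'
from h import *
go(.6163,-.1118,.03,7.05)
c=cap('wrist');cv2.imwrite('pics/w1.png',c['pixels'])
W=cloud(c);z=W[...,2]
m=(z>.060)&(z<.0695)&(abs(W[...,0]-.616)<.03)&(abs(W[...,1]+.112)<.03)
q=W[m];print(m.sum(),q.mean(0),cv2.minAreaRect(q[:,:2].astype(np.float32)))
E
```

```text
t 2.1 pos [ 0.6144 -0.1135  0.1613] yaw 7.09 turn 0.04 shift [ 0.002  -0.0014  0.1313] tilt [-0.001  0.    -1.   ]
F [-0.5 -0.7  0.3] w 1.0 ff 0.0
1184 [ 0.61760153 -0.11029773  0.06604227] ((0.6166653633117676, -0.11023832112550735), (0.022168252617120743, 0.023860977962613106), 7.420977592468262)
```

View pics/w1.png

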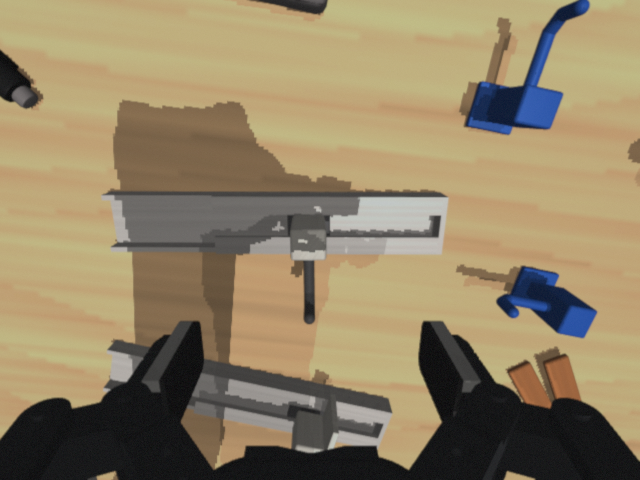

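Wrist view: the block top is at (310,235) and its arm points down to (310,320), square with the fingers. The measurement agrees with the top view within 2 mm. Going down.

Request:
apply_moves(
  plan=[
    [[0.0025,-0.003,0.03,0],[0,0,0.035,-0.3],[0,0,0.035,0],[0,0,0.02,0],[0,0,0.01,0],[0,0,0,0],[0,0,0,0]],
  ],
)

```text
clock: 3.02
tcp_pos: [0.6181, -0.1095, 0.0327]
orientation: [0.998, 0.065, 0.001, 0.0]
wrist_force: [-0.8, -0.5, 0.6]
gripper_width: 0.998
finger_force: 0.0
```

Request:
apply_moves(
  plan=[
    [[0,0,0,0],[0,0,0,0],[0,0,0,0],[0,0,0,0],[0,0,0,0],[0,0,0,0],[0,0,0,0],[0,0,0,0]],
  ],
  fingers=0.0,
  grip_force=40,
)

```text
clock: 4.03
tcp_pos: [0.6171, -0.1095, 0.0314]
orientation: [0.998, 0.065, 0.0, 0.0]
wrist_force: [0.3, -0.8, 1.0]
gripper_width: 0.277
finger_force: 45.8
```

```bash
python3 - <<'E'
from h import *
go(.6167-.1227*.114,-.1102+.9925*.114,.032)
E
```

```text
t 4.03 pos [ 0.6171 -0.1095  0.0314] yaw 7.4 turn 0.0 shift [ 0.0002 -0.1134 -0.0006] tilt [ 0.  0. -1.]
F [ 0.3 -0.8  1. ] w 0.277 ff 45.8
```

Gripped at about 24 mm. Now sliding along the track.

Request:
apply_moves(
  plan=[
    [[0,-0.008,0,0],[0,-0.012,0,0],[0,-0.012,0,0],[0,-0.012,0,0],[0,-0.012,0,0]],
  ],
)

```text
clock: 4.65
tcp_pos: [0.6097, -0.0527, 0.0314]
orientation: [0.998, 0.065, 0.0, 0.0]
wrist_force: [0.2, -2.4, 2.3]
gripper_width: 0.277
finger_force: 46.0
```

```bash
python3 - <<'E'
from h import *
go(.6167-.1227*.114,-.1102+.9925*.114,.032)
E
```

```text
t 4.65 pos [ 0.6097 -0.0527  0.0314] yaw 7.44 turn 0.0 shift [ 0.0003 -0.0561 -0.0006] tilt [ 0.  0. -1.]
F [ 0.2 -2.4  2.3] w 0.277 ff 46.0
```

Request:
apply_moves(
  plan=[
    [[0,-0.012,0,0],[0,-0.012,0,0],[0,-0.012,0,0],[0,-0.012,0,0],[0,-0.008,0,0],[0,0,0,0],[0,0,0,0]],
  ],
)

```text
clock: 5.52
tcp_pos: [0.6024, 0.0034, 0.0314]
orientation: [0.998, 0.065, 0.0, -0.001]
wrist_force: [-0.5, 2.9, 2.6]
gripper_width: 0.273
finger_force: 46.2
```

```bash
python3 - <<'E'
from h import *
go(.6167-.1227*.114,-.1102+.9925*.114,.032)
c=cap('top');cv2.imwrite('pics/slid.png',cv2.resize(c['pixels'][150:340,220:430],None,fx=3,fy=3))
E
```

```text
t 5.53 pos [0.6024 0.0034 0.0314] yaw 7.46 turn 0.0 shift [ 0.0003  0.0004 -0.0006] tilt [ 0.    -0.002 -1.   ]
F [-0.5  2.9  2.6] w 0.273 ff 46.2
```

View pics/slid.png

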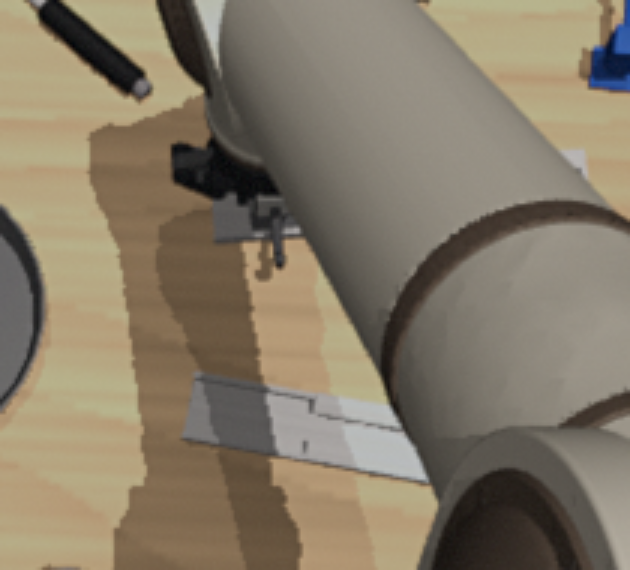

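The hook with its arm at (275,235) is in the bay and inside the gripper. Lifting gently.

Request:
apply_moves(
  plan=[
    [[0,0,-0.006,0],[0,0,-0.01,0],[0,0,-0.015,0]],
  ],
)

```text
clock: 5.95
tcp_pos: [0.6022, 0.001, 0.0628]
orientation: [0.998, 0.064, -0.0, 0.0]
wrist_force: [0.2, -0.1, -0.5]
gripper_width: 0.271
finger_force: 45.6
```

Request:
apply_moves(
  plan=[
    [[0,0,-0.03,0],[0,0,-0.04,0],[0,0,-0.02,0],[0,0,0,0],[0,0,0,0]],
  ],
)

```text
clock: 6.58
tcp_pos: [0.6015, 0.0013, 0.1511]
orientation: [0.998, 0.065, -0.001, 0.0]
wrist_force: [0.0, -0.2, -0.6]
gripper_width: 0.272
finger_force: 45.6
```

```bash
python3 - <<'E'
from h import *
go(.512,.252,.15)
c=cap('side');cv2.imwrite('pics/lift.png',cv2.resize(c['pixels'][130:430,200:480],None,fx=2,fy=2))
E
```

```text
t 6.58 pos [0.6015 0.0013 0.1511] yaw 7.4 turn 0.0 shift [-0.0565 -0.2601  0.0011] tilt [-0.002  0.    -1.   ]
F [ 0.  -0.2 -0.6] w 0.272 ff 45.6
```

View pics/lift.png

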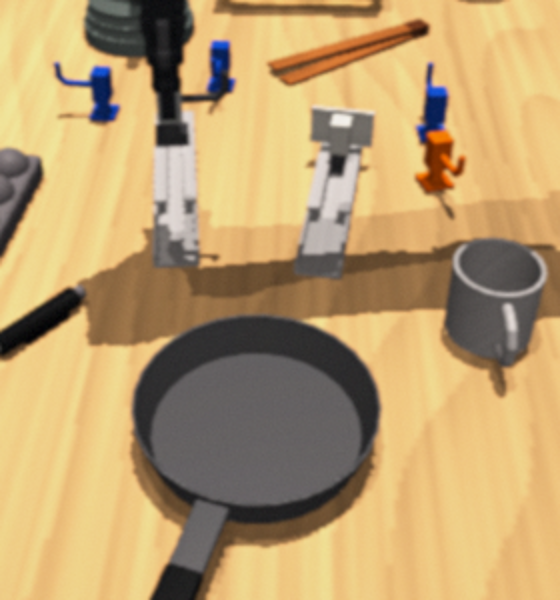

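Lifted: the arm shows at (205,97), level, and the rails are undisturbed. Moving to the pan at (255,420).

Request:
apply_moves(
  plan=[
    [[-0.005,-0.02,0,0],[-0.01,-0.045,0,0],[-0.01,-0.045,0,0],[-0.01,-0.045,0,0],[-0.01,-0.045,0,0],[-0.008,-0.04,0,0],[-0.0035,-0.02,0,0],[0,0,0,0],[0,0,0,0]],
  ],
)

```text
clock: 7.75
tcp_pos: [0.5137, 0.2502, 0.1518]
orientation: [0.998, 0.064, -0.0, 0.001]
wrist_force: [-0.4, -0.7, -1.0]
gripper_width: 0.276
finger_force: 45.5
```

Request:
apply_moves(
  plan=[
    [[0,0,0.03,0],[0,0,0.035,0],[0,0,0.025,0],[0,0,0.015,0],[0,0,0.005,0],[0,0,0,0],[0,0,0,0]],
  ],
)

```text
clock: 8.62
tcp_pos: [0.5138, 0.2526, 0.0433]
orientation: [0.998, 0.065, 0.001, -0.0]
wrist_force: [0.1, 0.9, -1.1]
gripper_width: 0.281
finger_force: 45.6
```

```bash
python3 - <<'E'
from h import *
go(.512,.252,.0315)
c=cap('side');cv2.imwrite('pics/place.png',cv2.resize(c['pixels'][180:480,200:480],None,fx=2,fy=2))
E
```

```text
t 8.62 pos [0.5138 0.2526 0.0433] yaw 7.4 turn 0.0 shift [-0.0019  0.0003  0.0118] tilt [ 0.002 -0.    -1.   ]
F [ 0.1  0.9 -1.1] w 0.281 ff 45.6
```

View pics/place.png

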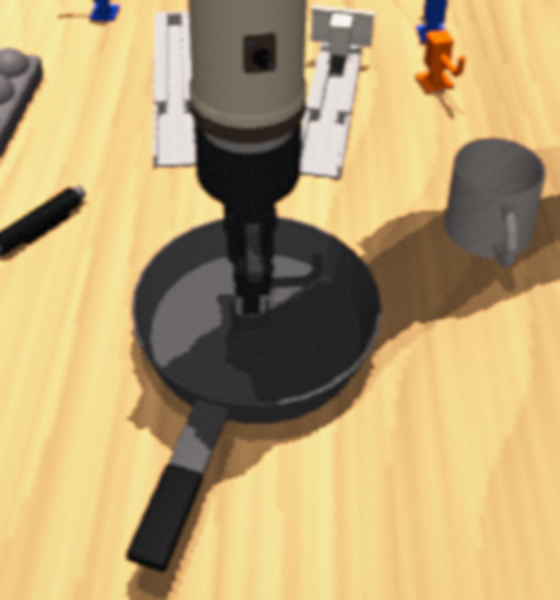

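The hook is upright in the gripper at (250,295), just above the middle of the pan floor, with its arm reaching to (320,265) inside the rim. Last 12 mm, slowly, watching the force.

Request:
apply_moves(
  plan=[
    [[0,0,0.005,0],[0,0,0.003,0],[0,0,0.002,0],[0,0,0,0],[0,0,0,0]],
  ],
)

```text
clock: 9.3
tcp_pos: [0.513, 0.2523, 0.0323]
orientation: [0.998, 0.065, 0.0, -0.0]
wrist_force: [1.2, -0.5, -1.1]
gripper_width: 0.274
finger_force: 45.6
```

Request:
apply_moves(
  plan=[
    [[0,0,0.001,0],[0,0,0.0005,0],[0,0,0,0],[0,0,0,0]],
  ],
)

```text
clock: 9.8
tcp_pos: [0.5132, 0.2523, 0.0313]
orientation: [0.998, 0.065, 0.0, 0.0]
wrist_force: [-1.2, -1.0, 6.0]
gripper_width: 0.278
finger_force: 46.4
```

Contact at 6 N, at the expected height. Opening the fingers gradually.

Request:
apply_moves(
  plan=[
    [[0,0,0,0],[0,0,0,0],[0,0,0,0],[0,0,0,0]],
  ],
  fingers=0.032,
)

```text
clock: 10.3
tcp_pos: [0.513, 0.2522, 0.0307]
orientation: [0.998, 0.065, -0.0, 0.0]
wrist_force: [0.1, -0.5, -0.8]
gripper_width: 0.377
finger_force: 0.0
```

Request:
apply_moves(
  plan=[
    [[0,0,0,0],[0,0,0,0],[0,0,0,0],[0,0,0,0]],
  ],
  fingers=0.06,
)

```text
clock: 10.8
tcp_pos: [0.513, 0.2522, 0.0308]
orientation: [0.998, 0.065, 0.0, 0.0]
wrist_force: [-0.2, 0.4, -0.2]
gripper_width: 0.705
finger_force: 0.0
```

Request:
apply_moves(
  plan=[
    [[0,0,-0.01,0],[0,0,-0.02,0],[0,0,-0.04,0],[0,0,-0.05,0],[0,0,-0.05,0],[0,0,-0.03,0],[0,0.03,0,0],[0,0.05,0,0],[0,0.05,0,0],[0,0.03,0,0],[0,0,0,0],[0,0,0,0]],
  ],
)

```text
clock: 12.3
tcp_pos: [0.5336, 0.0947, 0.232]
orientation: [0.998, 0.065, 0.001, -0.0]
wrist_force: [-0.8, 0.8, -0.4]
gripper_width: 0.704
finger_force: 0.0
```

```bash
python3 - <<'E'
from h import *
go(.512,.252,.0315)
c=cap('side');W=cloud(c);z=W[...,2]
im=c['pixels'];t=cap('top')['pixels']
cv2.imwrite('pics/end.png',np.hstack([cv2.resize(im[150:480,180:480],(400,440)),cv2.resize(t[140:360,80:280],(400,440))]))
m=(z>.058)&(z<.09)&(np.hypot(W[...,0]-.51,W[...,1]-.252)<.085);print(m.sum(),W[m].mean(0),W[m].max(0))
E
```

```text
t 12.3 pos [0.5336 0.0947 0.232 ] yaw 7.46 turn 0.0 shift [-0.001  -0.1588  0.2005] tilt [ 0.002 -0.001 -1.   ]
F [-0.8  0.8 -0.4] w 0.704 ff 0.0
245 [0.50271734 0.25489979 0.06550669] [0.52336252 0.26727016 0.07504338]
```

View pics/end.png

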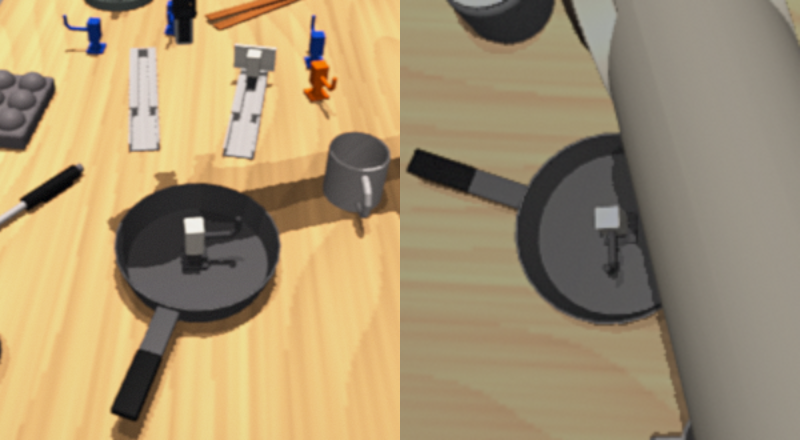

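The hook stands upright on the pan floor at (195,240). The pan hasn't moved, the stop is still in its track at (253,65), and the arm is clear.

```bash
python3 -c "
from workcell import manip
print(manip.finish_job())"
```

```text
the job is handed in; nothing more can be done
None
```

The hook was slid to the open end of its track, lifted off and stood upright on the pan floor; the stop and the pan were left in place, and the job was handed in at about 12 s (no verdict was shown).

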